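# Set the stove's fuel wheel to the index and light it

## Robot

A 6-joint arm with a two-finger parallel gripper is mounted at the origin on the work surface. World frame = base frame: x ahead of the robot, y to its left, z up, the work surface at z = 0. Lengths are in m, angles in rad, forces in N, time in s.
With the tool pointing down it reaches from about 0.375 to 0.975 m from the base axis. Payload 3.8 kg.
Tool frame: the origin (TCP) lies at the very end of the fingers, on their centre line; the grasp point (between the pads) lies 19 mm behind it; z points along the fingers, y is the line along which they close (so a half turn about z gives the same grasp; the last joint's range is limited). The gripper opens to 85 mm and grips with 20 to 120 N. Pads are 22 mm wide; open, the fingers measure 114 mm over their backs; the gripper's body (76 mm by 85 mm) begins 54 mm behind the grasp point. The pads swing forward as they close: fully open they stand 13 mm farther back than shut.
Start: joints at [1.206, 0.264, 1.604, -0, 1.274, -0.037], TCP at [0.217, 0.639, 0.231] pointing down, gripper open.
Joint ranges: [-2.63, 2.63], [-0.94, 2.18], [0.31, 2.57], [-1.31, 4.45], [0, 2.66], [-2.55, 2.55]. Speed limits (rad/s): [2.57, 2.57, 3.14, 3.14, 3.14, 3.14].

## Interface

Orientations are given as a rotation vector (axis times angle).
In Python, from workcell import monitor, viewer, workorder gives the robot as it stands.
- The arm moves only by the tool jog_arm, never from a script. Its argument "commands" is a list of rows, each an object with "travel": the shift along the tool's x, y, z in mm, a list of three; "rot": the turn, a rotation vector about the tool's x, y, z in degrees, a list of three; "claw": the closure in counts, from 0 (fully open) to 255 (shut). A call has exactly 5 rows; each row shifts and turns the commanded pose from where the row before left it, along the tool's axes as they then stand; what a row does not reach is not made up. A row lasts 1/10 s, in which the tool goes at most 50 mm and 8.59 degrees, less where a joint would pass 70% of its speed; a pose out of reach is approached as far as the arm can. A call is refused whole if a number of a shift passes 50 or a number of a turn 8.59, either way. A call with a gripper value outside its range is refused whole. The fingers move at their own pace and stop on an object; "force" is the grip in N (left out, the last holds). Time passes only in rows, so rows that do not move let the fingers close, or fill a call up. It gives the time, the measured TCP pose, the force, the opening and the grip force at its end, in the units of the state.
- monitor.read_state(): the state, without advancing time (a new reading comes with each control period).
- viewer.read_camera(name): name is "side" or "top"; returns a dict with "color" (420x560x3 uint8, blue, green, red), "camera_matrix" (3x3 intrinsics, pixels), "R" (3x3) and "t" (3): a world point X has camera coordinates R X + t. Camera axes: x right, y down, z forward; pixel columns grow to the right and rows downward; lengths in m; the calibration is good to about 2 mm. A picture is of the moment at which its call begins. There is no depth.
- workorder.finish_job(): hands the job in; it is judged then, once.
The state is a dict: "time": time; "q": joint angles; "joint_vel": joint speeds; "joint_torque": joint torques, N m; "tool_pos": TCP position; "tcp_rot": TCP orientation; "wrist_force": force on the tool from outside, world axes, zero at the start; "torque": the same for the moment, N m; "width": opening from 0.0 (shut) to 1.0 (fully open); "grip_force": force on a finger pad.
Only numpy, scipy, OpenCV 4.12 (cv2) and the standard library are available. Lean on these libraries where they do the work, as an engineer would, in place of code of your own. Each camera call takes 0.05 s, during which the arm holds its last target. There are 200 camera calls.

## Task

Get the stove going under the bowl: turn the fuel wheel anticlockwise until the upturned pointer on its far rim stands right in front of the tall index plate, leaving that plate where it is, and let go. Then press the round igniter button on the stove's deck fully down, let it come back up, and leave everything else as it is.

Things in the scene. Friction and masses are not known exactly. Their poses are not given: they have to be found in the camera images.
- stove: dual-fuel table stove, a steel box 300 (x) x 520 (y) mm with a flat deck 85 mm above the table; origin at the centre of its underside, x away from the robot side, y to the left, z up. It is heavy and fixed. The fuel wheel lies on the left half of the deck (axis at stove x -20, y +130 mm), the burner with four pan-support bars on the right half (x +35, y -135 mm), the igniter button near the front edge between them (x -105, y -30 mm).
- wheel (a joint): angle of the fuel wheel about its vertical axis, rad, positive anticlockwise seen from above; at 0 its pointer points along the stove's +x and its spinner handle lies opposite, on the near side. Stops at -1.4 and +1.4. Turning takes about 0.12 N m (2 N at the handle) and it stays where it is left. The wheel is black plastic, 132 mm across, its 12 mm thick rim lying level, rim centre line 60 mm from the axis and 33 mm above the deck.
- wheel_hub (a point): centre of the top of the wheel's hub, on the wheel's axis, 41 mm above the deck; x axis runs from the hub towards the pointer, z up; turns with the wheel
- spinner_top (a point): centre of the top of the spinner handle: an upright black round handle 24 mm in diameter and 50 mm tall that stands on the wheel's near rim, 60 mm from the axis, and spins freely about its own vertical axis; its top is 91 mm above the deck, its foot (and the top of the rim) about 41 mm above the deck
- pointer_tip (a point): outer top edge of the pointer, a narrow black tongue 10 mm wide with an upturned fin 5 mm wide and 30 mm tall on the wheel's far rim, opposite the spinner handle; 90 mm from the axis, 59 mm above the deck; x axis points outward from the wheel's axis
- index (a joint): angle of the index plate about the wheel's axis, rad, same zero and sense as the wheel: the pointer stands in front of the plate when both angles are equal. Very stiff; it is already set and must stay
- index_top (a point): middle of the top edge, on the wheel's side, of the index plate: an upright black plate 20 mm wide, 6 mm thick, top 62 mm above the deck, standing just outside the pointer's path behind the wheel, its face 102 mm from the axis, among low scale ribs; x axis points outward from the wheel's axis
- igniter (a joint): how far the igniter button is pressed, m: 0 up, 0.007 fully down; a spring of about 5 N at full depth returns it
- igniter_top (a point): centre of the top of the igniter button, a round black push button 44 mm in diameter in a steel housing, pressed straight down
- bowl: stainless steel bowl, 190 mm across, 70 mm high, standing loose on the burner's pan supports (30 mm above the deck); origin under its centre
- plate: white ceramic plate, 220 mm across, 22 mm high, loose on the table to the right; origin under its centre
- scoop: clear plastic scoop, 200 mm long, 70 mm wide, 45 mm high, loose on the table to the left; origin under its middle
- can_opener: steel can opener, about 175 mm long, 50 mm wide, 30 mm high, loose on the table to the left; origin under it near its head
There are look-alikes about, which are no part of the job. Of the things shaped like the bowl, the stainless one is meant.

How it is judged:
On the way, in this order (a step that is already met when the one before it is completed fails the run):
1. the wheel's pointer stands in front of the index plate, the wheel at rest (angle between the x axis of pointer_tip and the x axis of index_top, either way round below 0.09 rad and velocity of joint wheel between -0.05 and 0.05 rad/s and value of joint igniter below 0.002 m), for 0.3 s.
2. the igniter button is pressed down with the pointer at the index plate (value of joint igniter above 0.005 m and angle between the x axis of pointer_tip and the x axis of index_top, either way round below 0.09 rad), for 0.05 s.
At the end, for the whole second after the job is handed in: the pointer's tip stands within the width of the index plate (within 0.09 rad, about 8 mm at the tip), the igniter button is back up (less than 2 mm pressed), the index plate has not moved by 10 mm, and the bowl stands upright on the burner within 30 mm of its start (angle between the x axis of pointer_tip and the x axis of index_top, either way round below 0.09 rad and value of joint igniter below 0.002 m and distance of index_top from where it was at the start of the episode below 0.01 m and distance of bowl from where it was at the start of the episode below 0.03 m and angle between bowl's own z axis and vertical below 0.15 rad); the robot touches nothing.
It fails at once if the index plate is shifted (distance of index_top from where it was at the start of the episode above 0.01 m).
It fails at once if the bowl, plate, scoop or can opener is pushed more than 30 mm (distance of any of bowl, plate, scoop, can_opener from where it was at the start of the episode above 0.03 m).
It also fails if it takes over 48 s, if anything falls off the work surface, if the arm or the gripper's body presses on something with over 40 N, if the wrist force passes 120 N, or if a joint passes its speed limit or range.

## Working session

There is one attempt and no reset: what is moved stays moved. The work goes in short steps, Python scripts to look and compute and a tool call to move; the robot and the scene stay as the last step left them, time stands still between calls to the robot, and variables do not carry over. Pictures are saved under pics/ and viewed, at most 10 in all, crops included, and the job is handed in when it is done.

Besides the shell and the picture viewer there is one more tool, called after "Call:" by a JSON object that holds its "op" and its "data", one argument or row to a line. jog_arm: Moves the arm, as the interface text tells. Its arguments: {"type":"object","properties":{"commands":{"type":"array","items":{"type":"object","properties":{"travel":{"type":"array","items":{"type":"number"}},"rot":{"type":"array","items":{"type":"number"}},"claw":{"type":"number"}}}},"force":{"type":"number"}},"required":["commands"]}

```bash
mkdir -p pics; cat > h.py <<'E'
import numpy as np, cv2
from workcell import monitor, viewer, workorder
def shot(n,f):
    d=viewer.read_camera(n); cv2.imwrite('pics/'+f,d["color"]); np.savez('pics/'+f+'.npz',**d); return d
def load(f): return np.load('pics/'+f+'.npz')
def ray(d,u,v):
    R,t,K=d["R"],d["t"],d["camera_matrix"]; return -R.T@t, R.T@np.linalg.solve(K,[u,v,1.])
def plane(d,u,v,z):
    o,r=ray(d,u,v); return o+r*(z-o[2])/r[2]
def proj(d,X):
    p=d["camera_matrix"]@(d["R"]@np.array(X,float)+d["t"]); return p[:2]/p[2]
E
python3 - <<'E'
from h import *
for n in("top","side"):
    d=shot(n,n+"0.png"); print(n,-d["R"].T@d["t"])
print(monitor.read_state())
E
```

```text
top [ 0.37603993 -0.03875288  1.59618822]
side [-0.0423364  -0.9640984   1.11565224]
{'time': 0.1, 'q': array([ 1.20611237e+00,  2.64680819e-01,  1.60526740e+00,  1.46548975e-05,
        1.27369222e+00, -3.68821275e-02]), 'joint_vel': array([ 0.00041137, -0.00243151, -0.00289401,  0.00010761, -0.00018203,
       -0.00058988]), 'joint_torque': array([ 1.02499162e-03, -5.16707182e+01, -3.68592095e+01, -4.37708638e-05,
        6.21958083e-03,  1.55759608e-05]), 'tool_pos': array([0.21707087, 0.63843494, 0.23006831]), 'tcp_rot': array([-0.51254516, -3.0990708 ,  0.00314722]), 'wrist_force': array([ 0.05068796, -0.50076167, -0.47475854]), 'torque': array([-0.00654629, -0.00863399,  0.03495703]), 'grip_force': 0.0, 'width': 0.996913318890162}
```

View pics/top0.png

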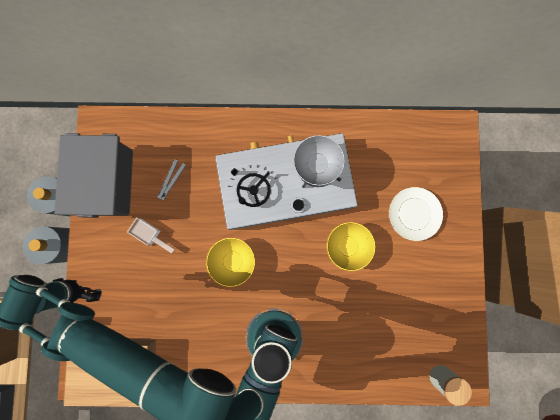

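View pics/side0.png

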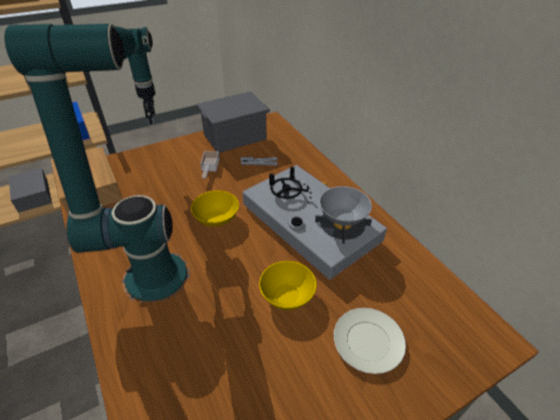

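The top view shows the stove at about (285,182), wheel at (254,189), button at (298,205) and steel bowl at (319,161). There are two yellow bowls, at (230,262) and (351,246), which are look-alikes in front of the stove. I'll crop both views of the wheel.

```bash
python3 - <<'E'
from h import *
a=cv2.imread('pics/top0.png')[140:240,205:330]; b=cv2.imread('pics/side0.png')[155:245,240:340]
a=cv2.resize(a,(500,400),interpolation=cv2.INTER_CUBIC)
b=cv2.resize(b,(600,540),interpolation=cv2.INTER_CUBIC)
cv2.imwrite('pics/c1.png',a);cv2.imwrite('pics/c2.png',b)
E
```

```text
(no output)
```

View pics/c1.png

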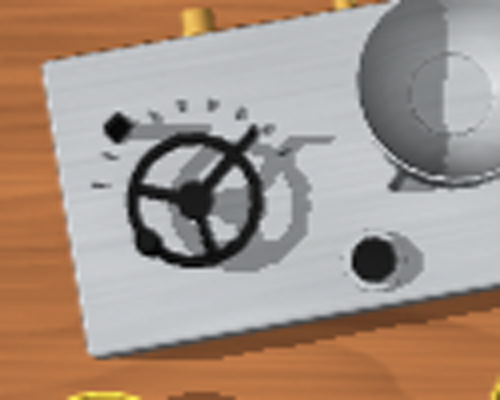

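View pics/c2.png

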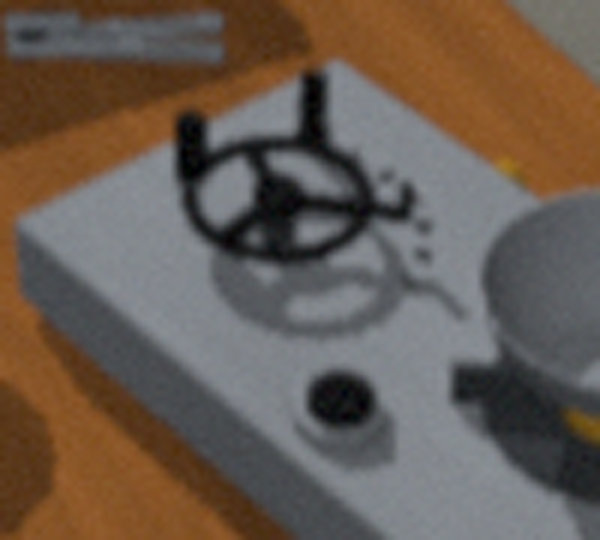

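The crops show the hub at c1 (195,201), spinner (150,243), pointer (253,128), index plate (117,127) and button (372,260). In the side crop the spinner top is at (190,118), the index top at (315,75) and the button at (341,398).

```bash
python3 - <<'E'
from h import *
from scipy.spatial.transform import Rotation as Ro
d=load('top0.png'); s=load('side0.png')
C=lambda u,v,z:plane(d,205+(u+.5)/4-.5,140+(v+.5)/4-.5,z)
S=lambda u,v,z:plane(s,240+(u+.5)/6-.5,155+(v+.5)/6-.5,z)
h=C(195,201,.126);sp=C(150,243,.176);p=C(253,128,.144);ix=C(117,127,.147);b=C(372,260,.1)
for n,x in dict(hub=h,sp=sp,p=p,ix=ix,b=b).items(): 
    e=x-h; print(n,x.round(4),'r',np.hypot(*e[:2]).round(4),'ang',np.arctan2(e[1],e[0]).round(3))
c1,c2=C(43,63,.085),C(92,356,.085)
e=c1-c2;print('stove yaw',np.arctan2(e[1],e[0]))
print('side sp',S(190,118,.176),'ix',S(315,75,.147),'hub',S(280,190,.126),'b',S(341,398,.1), S(341,398,.11),'ptr',S(408,185,.144))
for z in(.1,.105,.11,.115):print(z,C(372,260,z)[:2]-S(341,398,z)[:2])
print(Ro.from_rotvec(monitor.read_state()['tcp_rot']).as_matrix().round(3))
E
```

```text
hub [0.578  0.0841 0.126 ] r 0.0 ang 0.0
sp [0.5317 0.1205 0.176 ] r 0.059 ang 2.476
p [0.646 0.029 0.144] r 0.0875 ang -0.68
ix [0.6449 0.1576 0.147 ] r 0.0994 ang 0.833
b [ 0.5261 -0.0863  0.1   ] r 0.1781 ang -1.867
stove yaw 0.19310188346773885
side sp [0.53259301 0.12246205 0.176     ] ix [0.64994161 0.15837999 0.147     ] hub [0.57921343 0.08234345 0.126     ] b [ 0.52769773 -0.0862083   0.1       ] [ 0.52208524 -0.09485191  0.11      ] ptr [0.64500959 0.02802831 0.144     ]
0.1 [-1.63784448e-03 -9.79285910e-05]
0.105 [0.00066706 0.00438279]
0.11 [0.00297197 0.00886351]
0.115 [0.00527687 0.01334423]
[[-0.947  0.322 -0.001]
 [ 0.322  0.947 -0.002]
 [ 0.    -0.002 -1.   ]]
```

Taken for the target: the fuel wheel's spinner is the round black handle at top px (242,201), the pointer is at (268,172), the index plate is the black plate at (234,172), and the button is at (298,205). The near look-alikes are the two yellow bowls, which I leave alone. The close crops confirm these. The wheel needs about +1.50 rad. I'll move above the handle now.

Call:
{"op": "jog_arm", "data": {
  "commands": [
    {"travel": [-31,-26,0],"claw": 0},
    {"travel": [-31,-26,0],"claw": 0},
    {"travel": [-31,-26,0],"claw": 0},
    {"travel": [-31,-26,0],"claw": 0},
    {"travel": [-31,-26,0],"claw": 0}
  ],
  "force": 30
}}

```text
$.commands[0]: bad value
```

Call:
{"op": "jog_arm", "data": {
  "commands": [
    {"travel": [-31,-26,0],"claw": 0},
    {"travel": [-31,-26,0],"claw": 0},
    {"travel": [-31,-26,0],"claw": 0},
    {"travel": [-31,-26,0],"claw": 0},
    {"travel": [-31,-26,0],"claw": 0}
  ]
}}

```text
$.commands[0]: bad value
```

Call:
{"op": "jog_arm", "data": {
  "commands": [
    {"travel": [-31,-26,0],"claw": 0},
    {"travel": [-31,-26,0],"claw": 0},
    {"travel": [-31,-26,0],"claw": 0},
    {"travel": [-31,-26,0],"claw": 0},
    {"travel": [-31,-26,0],"claw": 0}
  ]
}}

```text
$.commands[0]: bad value
```

Call:
{"op": "jog_arm", "data": {
  "commands": [
    {"travel": [0,0,0],"claw": 0},
    {"travel": [0,0,0],"claw": 0},
    {"travel": [0,0,0],"claw": 0},
    {"travel": [0,0,0],"claw": 0},
    {"travel": [0,0,0],"claw": 0}
  ]
}}

```text
$.commands[0]: bad value
```

Probably `rot` is required.

Call:
{"op": "jog_arm", "data": {
  "commands": [
    {"travel": [-31,-26,0],"rot": [0,0,0],"claw": 0},
    {"travel": [-31,-26,0],"rot": [0,0,0],"claw": 0},
    {"travel": [-31,-26,0],"rot": [0,0,0],"claw": 0},
    {"travel": [-31,-26,0],"rot": [0,0,0],"claw": 0},
    {"travel": [-31,-26,0],"rot": [0,0,0],"claw": 0}
  ],
  "force": 30
}}

```text
time: 0.6
tool_pos: [0.3226, 0.4644, 0.2307]
tcp_rot: [-0.512, -3.099, 0.001]
wrist_force: [-0.5, 0.3, 0.6]
width: 1.003
grip_force: 0.0
```

Call:
{"op": "jog_arm", "data": {
  "commands": [
    {"travel": [-31,-26,0],"rot": [0,0,0],"claw": 0},
    {"travel": [-31,-26,0],"rot": [0,0,0],"claw": 0},
    {"travel": [-31,-26,0],"rot": [0,0,0],"claw": 0},
    {"travel": [-31,-26,0],"rot": [0,0,0],"claw": 0},
    {"travel": [-31,-26,0],"rot": [0,0,0],"claw": 0}
  ]
}}

```text
time: 1.1
tool_pos: [0.4274, 0.2914, 0.2309]
tcp_rot: [-0.512, -3.099, 0.001]
wrist_force: [0.4, 0.1, -0.3]
width: 0.995
grip_force: 0.0
```

Call:
{"op": "jog_arm", "data": {
  "commands": [
    {"travel": [-31,-26,0],"rot": [0,0,0],"claw": 0},
    {"travel": [-31,-26,0],"rot": [0,0,0],"claw": 0},
    {"travel": [-31,-26,0],"rot": [0,0,0],"claw": 0},
    {"travel": [-31,-26,0],"rot": [0,0,0],"claw": 0},
    {"travel": [-31,-26,0],"rot": [0,0,0],"claw": 0}
  ]
}}

```text
time: 1.6
tool_pos: [0.5323, 0.1185, 0.2309]
tcp_rot: [-0.513, -3.099, 0.0]
wrist_force: [1.3, 0.6, 0.1]
width: 0.998
grip_force: 0.0
```

Call:
{"op": "jog_arm", "data": {
  "commands": [
    {"travel": [0,0,0],"rot": [0,0,0],"claw": 0},
    {"travel": [0,0,0],"rot": [0,0,0],"claw": 0},
    {"travel": [0,0,0],"rot": [0,0,0],"claw": 0},
    {"travel": [0,0,0],"rot": [0,0,0],"claw": 0},
    {"travel": [0,0,0],"rot": [0,0,0],"claw": 0}
  ]
}}

```text
time: 2.1
tool_pos: [0.5314, 0.1212, 0.2313]
tcp_rot: [-0.51, -3.1, -0.0]
wrist_force: [0.1, -0.1, 0.4]
width: 0.998
grip_force: 0.0
```

Call:
{"op": "jog_arm", "data": {
  "commands": [
    {"travel": [0,0,25],"rot": [0,0,0],"claw": 0},
    {"travel": [0,0,25],"rot": [0,0,0],"claw": 0},
    {"travel": [0,0,20],"rot": [0,0,0],"claw": 0},
    {"travel": [0,0,12],"rot": [0,0,0],"claw": 0},
    {"travel": [0,0,10],"rot": [0,0,0],"claw": 0}
  ]
}}

```text
time: 2.6
tool_pos: [0.5316, 0.1206, 0.1385]
tcp_rot: [-0.511, -3.099, 0.0]
wrist_force: [-0.3, 0.2, 1.0]
width: 0.999
grip_force: 0.0
```

Call:
{"op": "jog_arm", "data": {
  "commands": [
    {"travel": [0,0,0],"rot": [0,0,0],"claw": 60},
    {"travel": [0,0,0],"rot": [0,0,0],"claw": 120},
    {"travel": [0,0,0],"rot": [0,0,0],"claw": 255},
    {"travel": [0,0,0],"rot": [0,0,0],"claw": 255},
    {"travel": [0,0,0],"rot": [0,0,0],"claw": 255}
  ],
  "force": 20
}}

```text
time: 3.1
tool_pos: [0.5331, 0.1207, 0.1407]
tcp_rot: [0.513, 3.097, 0.003]
wrist_force: [-1.1, 2.0, 3.7]
width: 0.276
grip_force: 21.6
```

Call:
{"op": "jog_arm", "data": {
  "commands": [
    {"travel": [0,0,0],"rot": [0,0,0],"claw": 255},
    {"travel": [0,0,0],"rot": [0,0,0],"claw": 255},
    {"travel": [0,0,0],"rot": [0,0,0],"claw": 255},
    {"travel": [0,0,0],"rot": [0,0,0],"claw": 255},
    {"travel": [0,0,0],"rot": [0,0,0],"claw": 255}
  ]
}}

```text
time: 3.6
tool_pos: [0.5331, 0.1207, 0.1407]
tcp_rot: [0.512, 3.097, 0.002]
wrist_force: [0.9, 1.8, 6.1]
width: 0.274
grip_force: 21.8
```

```bash
python3 - <<'E'
from h import *
from scipy.spatial.transform import Rotation as Ro
h=np.array([.5785,.0833]);p=np.array([.532,.1208]);e=p-h
R=Ro.from_rotvec(monitor.read_state()['tcp_rot']).as_matrix()
c=[]
for i in range(17):
    a=.09*i; q=h+[np.cos(a)*e[0]-np.sin(a)*e[1],np.sin(a)*e[0]+np.cos(a)*e[1]]
    c.append(1e3*(R.T@np.r_[q-p,0]))
    if i in(15,16): print(q)
print(np.hypot(*e)); print(np.diff(c,axis=0).round(1).tolist())
E
```

```text
[0.53172656 0.04614161]
[0.53525561 0.04208808]
0.05973692325521962
[[1.6, -5.1, -0.0], [1.2, -5.2, -0.0], [0.7, -5.3, -0.0], [0.2, -5.4, -0.0], [-0.3, -5.4, -0.0], [-0.8, -5.3, -0.0], [-1.2, -5.2, -0.0], [-1.7, -5.1, -0.0], [-2.2, -4.9, -0.0], [-2.6, -4.7, -0.0], [-3.0, -4.5, -0.0], [-3.4, -4.2, -0.0], [-3.8, -3.8, 0.0], [-4.1, -3.5, 0.0], [-4.4, -3.1, 0.0], [-4.6, -2.7, 0.0]]
```

Call:
{"op": "jog_arm", "data": {
  "commands": [
    {"travel": [1.6,-5.1,0],"rot": [0,0,0],"claw": 255},
    {"travel": [1.2,-5.2,0],"rot": [0,0,0],"claw": 255},
    {"travel": [0.7,-5.3,0],"rot": [0,0,0],"claw": 255},
    {"travel": [0.2,-5.4,0],"rot": [0,0,0],"claw": 255},
    {"travel": [-0.3,-5.4,0],"rot": [0,0,0],"claw": 255}
  ]
}}

```text
time: 4.1
tool_pos: [0.5221, 0.0961, 0.1407]
tcp_rot: [0.512, 3.095, 0.002]
wrist_force: [3.0, 1.4, 4.0]
width: 0.272
grip_force: 21.7
```

Call:
{"op": "jog_arm", "data": {
  "commands": [
    {"travel": [-0.8,-5.3,0],"rot": [0,0,0],"claw": 255},
    {"travel": [-1.2,-5.2,0],"rot": [0,0,0],"claw": 255},
    {"travel": [-1.7,-5.1,0],"rot": [0,0,0],"claw": 255},
    {"travel": [-2.2,-4.9,0],"rot": [0,0,0],"claw": 255},
    {"travel": [-2.6,-4.7,0],"rot": [0,0,0],"claw": 255}
  ]
}}

```text
time: 4.6
tool_pos: [0.5229, 0.0699, 0.1407]
tcp_rot: [0.512, 3.094, 0.004]
wrist_force: [6.6, 4.1, 2.5]
width: 0.273
grip_force: 21.7
```

Call:
{"op": "jog_arm", "data": {
  "commands": [
    {"travel": [-3.0,-4.5,0],"rot": [0,0,0],"claw": 255},
    {"travel": [-3.4,-4.2,0],"rot": [0,0,0],"claw": 255},
    {"travel": [-3.8,-3.8,0],"rot": [0,0,0],"claw": 255},
    {"travel": [0,0,0],"rot": [0,0,0],"claw": 255},
    {"travel": [0,0,0],"rot": [0,0,0],"claw": 255}
  ]
}}

```text
time: 5.1
tool_pos: [0.529, 0.0548, 0.1407]
tcp_rot: [0.512, 3.093, 0.004]
wrist_force: [8.1, 4.1, 2.1]
width: 0.274
grip_force: 21.6
```

```bash
python3 - <<'E'
from h import *
d=shot('top','t1.png');s=shot('side','s1.png')
a=cv2.resize(d['color'][140:240,205:330],(500,400),interpolation=cv2.INTER_CUBIC)
b=cv2.resize(s['color'][155:245,240:340],(444,400),interpolation=cv2.INTER_CUBIC)
cv2.imwrite('pics/c3.png',np.hstack([a,b])[:, :800])
E
```

```text
(no output)
```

View pics/c3.png

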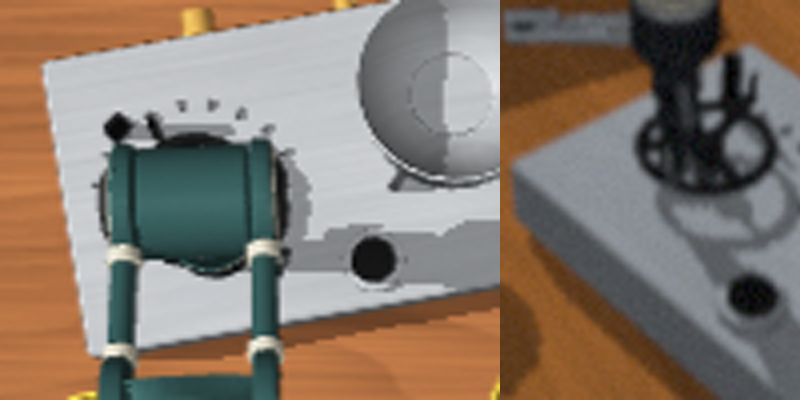

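The pointer shows at top-crop (151,116), just short of the index plate at (117,127).

```bash
python3 - <<'E'
from h import *
d=load('top0.png')
C=lambda u,v,z:plane(d,205+(u+.5)/4-.5,140+(v+.5)/4-.5,z)
h=np.array([.5785,.0833,0])
for x in(C(151,116,.144),C(117,127,.147)):
    e=x-h; print(x.round(4),np.hypot(*e[:2]).round(4),np.arctan2(e[1],e[0]).round(3))
p=monitor.read_state()['tool_pos']; e=h-p; print(p,np.hypot(*e[:2]),np.arctan2(e[1],e[0]))
E
```

```text
[0.6564 0.126  0.144 ] 0.0888 0.501
[0.6449 0.1576 0.147 ] 0.0996 0.841
[0.528986   0.05485256 0.14072753] 0.05710423263425117 0.5214834342037343
```

Call:
{"op": "jog_arm", "data": {
  "commands": [
    {"travel": [-4.1,-3.5,0],"rot": [0,0,0],"claw": 255},
    {"travel": [-4.4,-3.1,0],"rot": [0,0,0],"claw": 255},
    {"travel": [-4.6,-2.7,0],"rot": [0,0,0],"claw": 255},
    {"travel": [-3.6,-1.7,0],"rot": [0,0,0],"claw": 255},
    {"travel": [0,0,0],"rot": [0,0,0],"claw": 255}
  ]
}}

```text
time: 5.7
tool_pos: [0.5409, 0.0401, 0.1407]
tcp_rot: [0.513, 3.094, 0.007]
wrist_force: [6.3, 7.7, 3.7]
width: 0.277
grip_force: 21.8
```

Call:
{"op": "jog_arm", "data": {
  "commands": [
    {"travel": [0,0,0],"rot": [0,0,0],"claw": 255},
    {"travel": [0,0,0],"rot": [0,0,0],"claw": 255},
    {"travel": [0,0,0],"rot": [0,0,0],"claw": 255},
    {"travel": [0,0,0],"rot": [0,0,0],"claw": 255},
    {"travel": [0,0,0],"rot": [0,0,0],"claw": 255}
  ]
}}

```text
time: 6.2
tool_pos: [0.5408, 0.0401, 0.1407]
tcp_rot: [0.513, 3.094, 0.006]
wrist_force: [6.2, 7.5, 2.8]
width: 0.276
grip_force: 21.8
```

```bash
python3 - <<'E'
from h import *
d=shot('top','t2.png');s=shot('side','s2.png')
a=cv2.resize(d['color'][150:200,215:275],(480,400),interpolation=cv2.INTER_CUBIC)
b=cv2.resize(s['color'][155:205,255:295],(320,400),interpolation=cv2.INTER_CUBIC)
cv2.imwrite('pics/c4.png',np.hstack([a,b]))
h=np.array([.5785,.0833,0]);p=monitor.read_state()['tool_pos']; e=h-p; print(p,np.hypot(*e[:2]),np.arctan2(e[1],e[0]))
E
```

```text
[0.54087346 0.04006913 0.14069518] 0.05731199489216686 0.8545988074637628
```

View pics/c4.png

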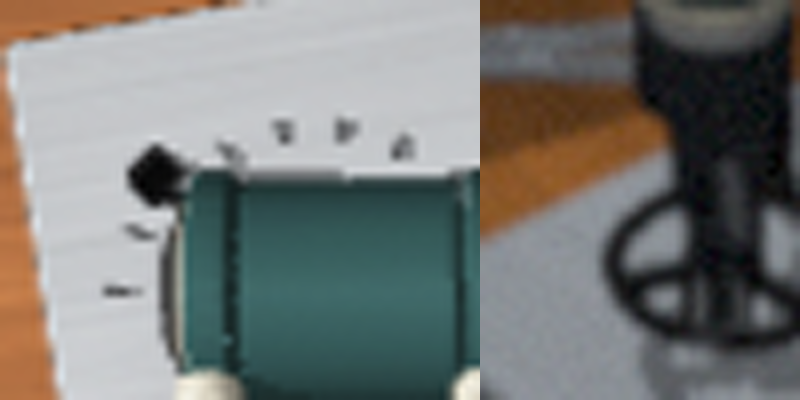

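The pointer is hidden under the wrist, though the arc geometry puts it at the plate. I'll release, lift and look.

Call:
{"op": "jog_arm", "data": {
  "commands": [
    {"travel": [0,0,0],"rot": [0,0,0],"claw": 120},
    {"travel": [0,0,0],"rot": [0,0,0],"claw": 60},
    {"travel": [0,0,0],"rot": [0,0,0],"claw": 0},
    {"travel": [0,0,0],"rot": [0,0,0],"claw": 0},
    {"travel": [0,0,0],"rot": [0,0,0],"claw": 0}
  ]
}}

```text
time: 6.8
tool_pos: [0.5375, 0.0385, 0.1388]
tcp_rot: [-0.513, -3.098, 0.001]
wrist_force: [0.0, -1.0, 0.2]
width: 0.998
grip_force: 0.0
```

Call:
{"op": "jog_arm", "data": {
  "commands": [
    {"travel": [0,0,0],"rot": [0,0,0],"claw": 0},
    {"travel": [0,0,-15],"rot": [0,0,0],"claw": 0},
    {"travel": [0,0,-25],"rot": [0,0,0],"claw": 0},
    {"travel": [0,0,-30],"rot": [0,0,0],"claw": 0},
    {"travel": [0,0,-30],"rot": [0,0,0],"claw": 0}
  ]
}}

```text
time: 7.3
tool_pos: [0.538, 0.0387, 0.2414]
tcp_rot: [0.513, 3.099, 0.0]
wrist_force: [0.9, -0.4, 0.0]
width: 1.001
grip_force: 0.0
```

```bash
python3 - <<'E'
from h import *
from scipy.spatial.transform import Rotation as Ro
s=monitor.read_state();R=Ro.from_rotvec(s['tcp_rot']).as_matrix()
print(s['tool_pos'],R.round(3),(R.T@(np.array([.526,-.087,s['tool_pos'][2]])-s['tool_pos'])*1e3).round(1))
E
```

```text
[0.53804678 0.03869578 0.24137872] [[-0.947  0.322  0.   ]
 [ 0.322  0.947 -0.   ]
 [-0.     0.    -1.   ]] [ -29.1 -122.9   -0. ]
```

Call:
{"op": "jog_arm", "data": {
  "commands": [
    {"travel": [-6,-25,0],"rot": [0,0,0],"claw": 255},
    {"travel": [-6,-25,0],"rot": [0,0,0],"claw": 255},
    {"travel": [-6,-25,0],"rot": [0,0,0],"claw": 255},
    {"travel": [-6,-25,0],"rot": [0,0,0],"claw": 255},
    {"travel": [-5,-23,0],"rot": [0,0,0],"claw": 255}
  ]
}}

```text
time: 7.8
tool_pos: [0.5261, -0.0882, 0.2409]
tcp_rot: [0.512, 3.098, -0.0]
wrist_force: [0.6, -0.2, -1.0]
width: 0.141
grip_force: 0.0
```

Call:
{"op": "jog_arm", "data": {
  "commands": [
    {"travel": [0,0,0],"rot": [0,0,0],"claw": 255},
    {"travel": [0,0,0],"rot": [0,0,0],"claw": 255},
    {"travel": [0,0,0],"rot": [0,0,0],"claw": 255},
    {"travel": [0,0,0],"rot": [0,0,0],"claw": 255},
    {"travel": [0,0,0],"rot": [0,0,0],"claw": 255}
  ]
}}

```text
time: 8.3
tool_pos: [0.5261, -0.0863, 0.2394]
tcp_rot: [-0.511, -3.1, -0.0]
wrist_force: [0.4, 0.2, -0.1]
width: 0.004
grip_force: 0.0
```

```bash
python3 - <<'E'
from h import *
d=shot('top','t3.png');s=shot('side','s3.png')
a=cv2.resize(d['color'][150:210,215:275],(400,400),interpolation=cv2.INTER_CUBIC)
b=cv2.resize(s['color'][155:205,260:310],(400,400),interpolation=cv2.INTER_CUBIC)
cv2.imwrite('pics/c5.png',np.hstack([a,b]))
E
```

```text
(no output)
```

View pics/c5.png

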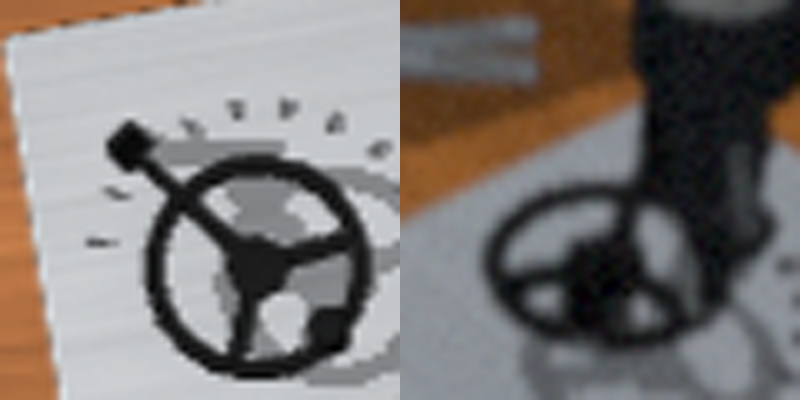

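The pointer tongue at (160,172) leads straight to the index plate at (130,147), and the spinner is at (331,328). I'll check the angle numerically.

```bash
python3 - <<'E'
from h import *
d=load('t3.png');k=400/60
C=lambda u,v,z:plane(d,215+(u+.5)/k-.5,150+(v+.5)/k-.5,z)
h=C(258,263,.126);print(h)
for hh in (h,np.array([.5785,.0833,0])):
  for n,x in dict(sp=C(331,328,.176),tongue=C(160,172,.125),ix=C(130,147,.147)).items():
    e=(x-hh)*(-1 if n=='sp' else 1); print(n,np.hypot(*e[:2]).round(4),np.arctan2(e[1],e[0]).round(3))
E
```

```text
[0.58130259 0.0845005  0.126     ]
sp 0.0622 0.814
tongue 0.0778 0.833
ix 0.0957 0.857
sp 0.0594 0.835
tongue 0.0806 0.818
ix 0.0984 0.843
```

The pointer is within about 0.03 rad of the plate. Now I'll press the igniter.

Call:
{"op": "jog_arm", "data": {
  "commands": [
    {"travel": [0,0,35],"rot": [0,0,0],"claw": 255},
    {"travel": [0,0,35],"rot": [0,0,0],"claw": 255},
    {"travel": [0,0,30],"rot": [0,0,0],"claw": 255},
    {"travel": [0,0,20],"rot": [0,0,0],"claw": 255},
    {"travel": [0,0,10],"rot": [0,0,0],"claw": 255}
  ]
}}

```text
time: 8.9
tool_pos: [0.5242, -0.0865, 0.1068]
tcp_rot: [-0.511, -3.095, -0.0]
wrist_force: [-1.0, 1.1, 1.2]
width: -0.001
grip_force: 1.0
```

Call:
{"op": "jog_arm", "data": {
  "commands": [
    {"travel": [0,0,2],"rot": [0,0,0],"claw": 255},
    {"travel": [0,0,2],"rot": [0,0,0],"claw": 255},
    {"travel": [0,0,2],"rot": [0,0,0],"claw": 255},
    {"travel": [0,0,2],"rot": [0,0,0],"claw": 255},
    {"travel": [0,0,0],"rot": [0,0,0],"claw": 255}
  ]
}}

```text
time: 9.4
tool_pos: [0.5271, -0.0872, 0.1024]
tcp_rot: [0.512, 3.097, 0.0]
wrist_force: [-1.1, 0.2, 4.2]
width: -0.002
grip_force: 2.1
```

Call:
{"op": "jog_arm", "data": {
  "commands": [
    {"travel": [0,0,1],"rot": [0,0,0],"claw": 255},
    {"travel": [0,0,1],"rot": [0,0,0],"claw": 255},
    {"travel": [0,0,1],"rot": [0,0,0],"claw": 255},
    {"travel": [0,0,1],"rot": [0,0,0],"claw": 255},
    {"travel": [0,0,0],"rot": [0,0,0],"claw": 255}
  ]
}}

```text
time: 9.9
tool_pos: [0.5272, -0.0873, 0.1007]
tcp_rot: [0.512, 3.097, 0.0]
wrist_force: [-6.5, 2.4, 20.9]
width: -0.001
grip_force: 10.4
```

Call:
{"op": "jog_arm", "data": {
  "commands": [
    {"travel": [0,0,1],"rot": [0,0,0],"claw": 255},
    {"travel": [0,0,1],"rot": [0,0,0],"claw": 255},
    {"travel": [0,0,1],"rot": [0,0,0],"claw": 255},
    {"travel": [0,0,1],"rot": [0,0,0],"claw": 255},
    {"travel": [0,0,0],"rot": [0,0,0],"claw": 255}
  ]
}}

```text
time: 10.4
tool_pos: [0.5274, -0.0873, 0.1003]
tcp_rot: [0.512, 3.097, -0.0]
wrist_force: [-16.9, 4.0, 42.0]
width: 0.005
grip_force: 21.2
```

The force rises linearly like a spring to about 5 N at 7 mm of travel, then hits a hard stop at z≈0.1005, so the button is fully down. Retract.

Call:
{"op": "jog_arm", "data": {
  "commands": [
    {"travel": [0,0,-5],"rot": [0,0,0],"claw": 255},
    {"travel": [0,0,-10],"rot": [0,0,0],"claw": 255},
    {"travel": [0,0,-25],"rot": [0,0,0],"claw": 255},
    {"travel": [0,0,-40],"rot": [0,0,0],"claw": 255},
    {"travel": [0,0,-40],"rot": [0,0,0],"claw": 255}
  ]
}}

```text
time: 10.9
tool_pos: [0.5248, -0.087, 0.213]
tcp_rot: [-0.512, -3.096, 0.0]
wrist_force: [1.7, -0.3, -0.4]
width: -0.004
grip_force: 0.0
```

Call:
{"op": "jog_arm", "data": {
  "commands": [
    {"travel": [30,0,-20],"rot": [0,0,0],"claw": 255},
    {"travel": [30,0,0],"rot": [0,0,0],"claw": 255},
    {"travel": [30,0,0],"rot": [0,0,0],"claw": 255},
    {"travel": [0,0,0],"rot": [0,0,0],"claw": 255},
    {"travel": [0,0,0],"rot": [0,0,0],"claw": 255}
  ]
}}

```text
time: 11.4
tool_pos: [0.4405, -0.0581, 0.233]
tcp_rot: [0.512, 3.099, -0.0]
wrist_force: [0.1, -0.8, 0.0]
width: 0.0
grip_force: 0.0
```

```bash
python3 - <<'E'
from h import *
d=shot('top','t4.png');s=shot('side','s4.png')
a=cv2.resize(d['color'][135:235,210:310],(400,400),interpolation=cv2.INTER_CUBIC)
b=cv2.resize(s['color'][155:255,250:350],(400,400),interpolation=cv2.INTER_CUBIC)
cv2.imwrite('pics/c6.png',np.hstack([a,b]))
E
```

```text
(no output)
```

View pics/c6.png

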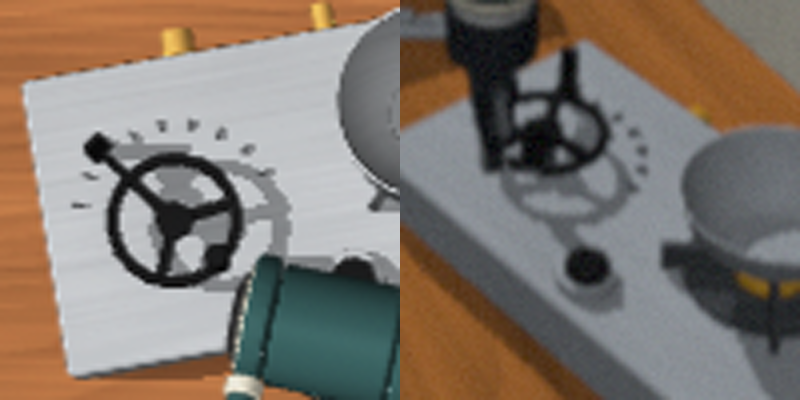

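The pointer is still at the index plate at top (97,148), the button at side (588,265) is back up, the bowl hasn't moved, and the arm is clear. Handing in.

```bash
python3 -c "
from h import *
print(workorder.finish_job())"
```

```text
the job is handed in; nothing more can be done
None
```

The job is handed in, result not shown: the pointer stands about 0.03 rad from the index plate, I pressed the igniter to its stop and it came back up, and the bowl and index plate look unmoved in the last pictures.

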